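# Complete the canister of sample cylinders

### The job

The round aluminium canister for the cold bath holds five short steel sample cylinders and has two free places in its ring, opposite each other. Take the two equal tall steel cylinders of the same thickness as the short ones (not the fat one, not the thin one) and stand one in each free place, upright on the canister's floor, so that the seven make a full hexagonal cluster; lower them in, do not drop them.

Things in the scene. Friction and masses are not known exactly. Their poses are not given: they have to be found in the camera images.
- cylinder_a: One of two equal plain steel sample cylinders, standing upright on the bench at the start: 130 mm tall, body 36 mm thick up to 116 mm height, then a shoulder and an 18 mm stub; 0.22 to 0.45 kg. Origin: centre of its underside; z along its axis, up. Not wanted: a fat one (56 mm thick, 130 tall) and a thin one (22 mm, 125 tall) near by, centres 110 mm or more apart.
- cylinder_b: One of two equal plain steel sample cylinders, standing upright on the bench at the start: 130 mm tall, body 36 mm thick up to 116 mm height, then a shoulder and an 18 mm stub; 0.22 to 0.45 kg. Origin: centre of its underside; z along its axis, up. Equal to cylinder_a; either may go in either place.
- gap_a (a point): Free place in the fixed round aluminium canister (outer 154, inner 146 mm wide, wall top 55 mm above the bench): the point on its inner floor, 5 mm above the bench, where the centre of a cylinder's underside belongs; z up. Loose short cylinders 36 mm thick, tops 55 mm above the bench, fill the centre and the places 46 mm away, leaving 8 to 10 mm of play around a 36 mm cylinder.
- gap_b (a point): The other free place, likewise on the canister's inner floor, 5 mm above the bench, with the same neighbours and play; it lies opposite gap_a, 92 mm from it, the canister's centre midway between.
Not all that is in view belongs to the job. Of the things that look like the part that bears gap_a, take the one that is nearest to the robot's base at the start.

How it is judged:
At the end, for the whole second after the job is handed in: Each free place holds one of the two tall cylinders (either way round): centre within 15 mm of the place, underside within 6 mm of the canister's floor, upright within 10 degrees, at rest and released ((((horizontal distance between cylinder_a and gap_a below 0.015 m and z of cylinder_a in the frame of gap_a between -0.006 and 0.006 m) and (horizontal distance between cylinder_b and gap_b below 0.015 m and z of cylinder_b in the frame of gap_b between -0.006 and 0.006 m)) or ((horizontal distance between cylinder_a and gap_b below 0.015 m and z of cylinder_a in the frame of gap_b between -0.006 and 0.006 m) and (horizontal distance between cylinder_b and gap_a below 0.015 m and z of cylinder_b in the frame of gap_a between -0.006 and 0.006 m))) and angle between each of cylinder_a, cylinder_b's own z axis and vertical below 0.175 rad and linear speed of each of cylinder_a, cylinder_b below 0.02 m/s); the robot touches nothing.
It fails at once if a tall cylinder is dropped into the canister (faster than 0.6 m/s within 50 mm of its floor, as after a fall of about 20 mm) ((horizontal distance between cylinder_a and gap_a below 0.03 m and z of cylinder_a in the frame of gap_a below 0.05 m and linear speed of cylinder_a above 0.6 m/s) or (horizontal distance between cylinder_a and gap_b below 0.03 m and z of cylinder_a in the frame of gap_b below 0.05 m and linear speed of cylinder_a above 0.6 m/s) or (horizontal distance between cylinder_b and gap_a below 0.03 m and z of cylinder_b in the frame of gap_a below 0.05 m and linear speed of cylinder_b above 0.6 m/s) or (horizontal distance between cylinder_b and gap_b below 0.03 m and z of cylinder_b in the frame of gap_b below 0.05 m and linear speed of cylinder_b above 0.6 m/s)).
It also fails if it takes over 51 s, if anything falls off the work surface, if the arm or the gripper's body presses on something with over 40 N, if the wrist force passes 120 N, or if a joint passes its speed limit or range.

### The arm

A 6-joint arm with a two-finger parallel gripper is mounted at the origin on the work surface. World frame = base frame: x ahead of the robot, y to its left, z up, the work surface at z = 0. Lengths are in m, angles in rad, forces in N, time in s.
With the tool pointing down it reaches from about 0.375 to 0.9 m from the base axis. Payload 3.1 kg.
Tool frame: the origin (TCP) lies at the very end of the fingers, on their centre line; the grasp point (between the pads) lies 19 mm behind it; z points along the fingers, y is the direction in which the jaws open and shut (so a half turn about z gives the same grasp; the last joint's range is limited). The gripper opens to 85 mm and grips with 20 to 120 N. Pads are 22 mm wide; open, the fingers measure 114 mm over their backs; the gripper's body (76 mm by 85 mm) begins 54 mm behind the grasp point. The pads swing forward as they close: fully open they stand 13 mm farther back than shut.
Start: joints at [-1.411, 0.527, 1.433, -0, 1.181, -0.178], TCP at [0.207, -0.59, 0.198] pointing down, gripper open.
Joint ranges: [-3.08, 3.08], [-0.75, 2.2], [0.22, 2.44], [-1.43, 4.57], [0, 2.65], [-2.85, 2.85]. Speed limits (rad/s): [2.79, 2.79, 3.14, 3.14, 3.14, 3.14].

### API

Orientations are given as a unit quaternion [x, y, z, w].
In Python, from station import manip gives the robot as it stands. The module is installed in compiled form; this text tells all that it offers.
- The arm moves only by the tool send_rows, never from a script. Its argument "commands" is a list of rows, each an object with "delta_pos": the shift along the world's x, y, z in cm, a list of three; "yaw": the turn about the world's z in rad. A call has 1 to 10 rows; each row shifts and turns the pose as measured when the row begins; what a row does not reach is not made up. A row lasts 1/8 s, in which the tool goes at most 62.5 mm and 10.7 degrees, less where a joint would pass 70% of its speed; a pose out of reach is approached as far as the arm can. A call is refused whole if a number of a shift passes 6.25 or a number of a turn 0.188, either way. A call with a gripper value outside its range is refused whole. "grip" is the closure, from -1 (fully open) to 1 (shut), set as the call begins (left out, the last holds). The fingers move at their own pace and stop on an object; "force" is the grip in N (left out, the last holds). Time passes only in rows, so rows that do not move let the fingers close. It gives the time, the measured TCP pose, the force and the opening at its end, in the units of the state.
- manip.sense(): the state, without advancing time (a new reading comes with each control period).
- manip.snapshot(name): name is "scene" or "top" or "wrist"; returns the picture (384x512x3 uint8, blue, green, red); there is no depth.
- manip.get_calibration(name): a dict with "fx", "fy", "cx", "cy" (pixels), "dist_coeffs" ([k1, k2, p1, p2, k3] as OpenCV has them; the pictures are not rectified), "world_to_cam" (4x4, takes a point from world to camera coordinates); the wrist camera has in their place "mount" (4x4, takes a point from camera to tool coordinates, whose origin is the TCP and whose axes are the flange's). Camera axes: x right, y down, z forward; pixel columns grow to the right and rows downward; lengths in m; the calibration is good to about 2 mm. A picture is of the moment at which its call begins: read the wrist's pose just before it. get_calibration takes no time and is no camera call.
- manip.sign_off(): hands the job in, once; it reports no verdict.
The state is a dict: "t": time; "q": joint angles; "qd": joint speeds; "tau": joint torques, N m; "tcp_pos": TCP position; "tool_rot": TCP orientation; "force": force on the tool from outside, world axes, zero at the start; "ft_torque": the same for the moment, N m; "finger_gap": opening from 0.0 (shut) to 1.0 (fully open).
Only numpy, scipy, OpenCV 4.12 (cv2) and the standard library are available. Lean on these libraries where they do the work, as an engineer would, in place of code of your own. Each camera call takes 0.05 s, during which the arm holds its last target. There are 200 camera calls.

## Working session

There is one attempt and no reset: what is moved stays moved. The work goes in short steps, Python scripts to look and compute and a tool call to move; the robot and the scene stay as the last step left them, time stands still between calls to the robot, and variables do not carry over. Pictures are saved under pics/ and viewed, about 8 in all and at most 12, crops included, and the job is handed in when it is done.

Besides the shell and the picture viewer there is one more tool, called after "Request:" as name([rows], argument=value, ...), one row to a line, values as JSON. send_rows: Moves the arm, as the interface text tells. Its arguments: {"type":"object","properties":{"commands":{"type":"array","items":{"type":"object","properties":{"delta_pos":{"type":"array","items":{"type":"number"}},"yaw":{"type":"number"}}}},"grip":{"type":"number"},"force":{"type":"number"}},"required":["commands"]}

```bash
mkdir -p pics
python3 - <<'E'
from station import manip
import cv2
for n in ("scene","top"):
    cv2.imwrite(f"pics/{n}0.png",manip.snapshot(n)); c=manip.get_calibration(n); print(n,c)
print(manip.get_calibration("wrist")); print(manip.sense())
E
```

```text
scene {'fx': 493.7771754441666, 'fy': 493.7771754441666, 'cx': 252.13457933647302, 'cy': 197.28666140250985, 'dist_coeffs': array([-0.13775286,  0.        ,  0.        ,  0.        ,  0.        ]), 'world_to_cam': array([[-9.70883038e-02,  9.95275388e-01, -8.73924699e-04,
         1.30779648e-01],
       [ 7.26874651e-01,  7.03061642e-02, -6.83161976e-01,
        -4.10588634e-01],
       [-6.79872858e-01, -6.69622712e-02, -7.30266356e-01,
         1.49144549e+00],
       [ 0.00000000e+00,  0.00000000e+00,  0.00000000e+00,
         1.00000000e+00]])}
top {'fx': 415.56300704424393, 'fy': 415.56300704424393, 'cx': 259.40350281423616, 'cy': 192.21161548571547, 'dist_coeffs': array([-0.08070621,  0.        ,  0.        ,  0.        ,  0.        ]), 'world_to_cam': array([[ 9.55787282e-04, -9.99881357e-01, -1.53739232e-02,
        -4.71902534e-02],
       [-9.94518488e-01,  6.57008927e-04, -1.04558809e-01,
         5.95317793e-01],
       [ 1.04556505e-01,  1.53895869e-02, -9.94399868e-01,
         1.03331014e+00],
       [ 0.00000000e+00,  0.00000000e+00,  0.00000000e+00,
         1.00000
[... 511 characters left out ...]
00000000e+00,
         1.00000000e+00]])}
{'t': 0.1, 'q': array([-1.41152296e+00,  5.28363208e-01,  1.43377881e+00, -1.54251142e-05,
        1.18145033e+00, -1.78470540e-01]), 'qd': array([ 0.00139229, -0.00093666, -0.00254685, -0.00033432, -0.00043879,
       -0.00035571]), 'tau': array([-9.04449644e-05, -4.43304241e+01, -1.78586823e+01, -1.94214208e-04,
        3.87554450e-03,  6.12571199e-06]), 'tcp_pos': array([ 0.20702339, -0.58894876,  0.19753623]), 'tool_rot': array([ 9.85773999e-01,  1.68073264e-01,  2.46492309e-06, -9.99871784e-04]), 'force': array([-0.38766043,  0.60431655, -0.09545348]), 'ft_torque': array([-0.04258792,  0.04382526, -0.03235182]), 'finger_gap': 0.9982388038170795}
```

View pics/top0.png

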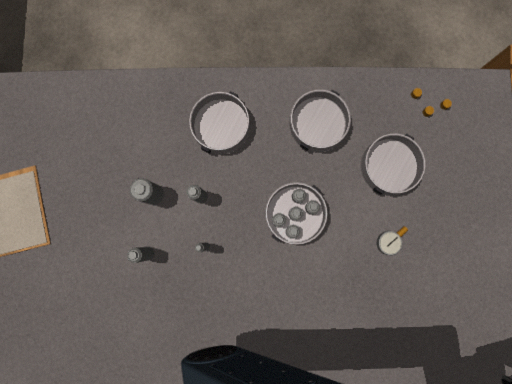

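View pics/scene0.png

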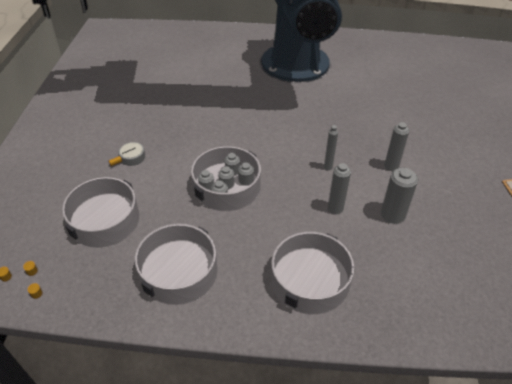

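The top view shows the filled canister at about (297,213). The equal tall cylinders are at (195,192) and (135,255), the fat one at (142,188) and the thin one at (201,247). I'll zoom in to measure.

```bash
cat > h.py <<'E'
import cv2, numpy as np
from station import manip
from scipy.spatial.transform import Rotation as R
def w2c(name,st=None):
    c=manip.get_calibration(name)
    if name=="wrist":
        T=np.eye(4);T[:3,:3]=R.from_quat(st["tool_rot"]).as_matrix();T[:3,3]=st["tcp_pos"]
        M=np.linalg.inv(T@c["mount"])
    else: M=c["world_to_cam"]
    K=np.array([[c["fx"],0,c["cx"]],[0,c["fy"],c["cy"]],[0,0,1]])
    return M,K,np.array(c["dist_coeffs"])
def px2w(name,px,z,st=None):
    M,K,D=w2c(name,st)
    u=cv2.undistortPoints(np.array([[px]],float),K,D)[0,0]
    r=M[:3,:3].T@np.array([u[0],u[1],1]); o=-M[:3,:3].T@M[:3,3]
    return (o+r*(z-o[2])/r[2]).round(4)
def w2px(name,P,st=None):
    M,K,D=w2c(name,st)
    return cv2.projectPoints(np.array(P,float).reshape(-1,3),cv2.Rodrigues(M[:3,:3])[0],M[:3,3],K,D)[0][:,0].round(1)
E
python3 - <<'E'
from h import *
im=cv2.imread("pics/top0.png")
a=cv2.resize(im[175:250,260:335],None,fx=7,fy=7,interpolation=cv2.INTER_CUBIC)
b=cv2.resize(im[170:270,120:220],None,fx=2.5*1,fy=2.5,interpolation=cv2.INTER_CUBIC)
o=np.zeros((525,780,3),np.uint8);o[:,:525]=a;o[:250,530:]=b
cv2.imwrite("pics/crop1.png",o)
for p in [(195,189),(135,252),(142,185),(201,245)]: print(px2w("top",p,.13))
for p in [(300,196),(314,208),(296,214),(280,220),(294,232)]: print(px2w("top",p,.055))
E
```

```text
[0.5925 0.1016 0.13  ]
[0.4458 0.2396 0.13  ]
[0.6021 0.2274 0.13  ]
[0.4628 0.0857 0.13  ]
[ 0.5832 -0.1489  0.055 ]
[ 0.5531 -0.1835  0.055 ]
[ 0.5382 -0.1386  0.055 ]
[ 0.5233 -0.0987  0.055 ]
[ 0.4936 -0.1333  0.055 ]
```

View pics/crop1.png

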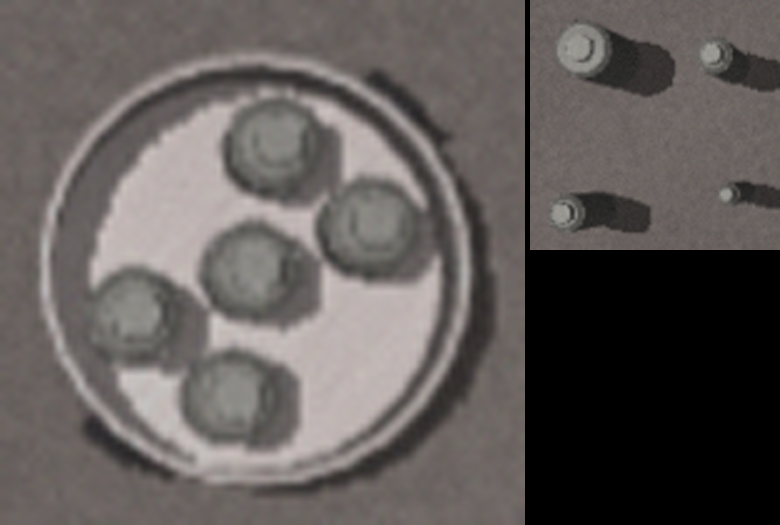

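The crop shows the rim centred at about (296.2,213.1) and the stub tops at (299.3,194.6), (313.1,206.3), (294.9,212.9), (279.1,219.1) and (293.4,231). The tall cylinders' stubs are at (192.9,191) and (133.7,254.5).

Run:
```python
from h import *
for p in [(192.9,191),(133.7,254.5)]: print(px2w("top",p,.13))
c=px2w("top",(296.2,213.1),.055);print("rim",c)
P=[px2w("top",p,.055) for p in [(299.3,194.6),(313.1,206.3),(294.9,212.9),(279.1,219.1),(293.4,231)]]
print(P)
d=np.array(P)-c; a=np.arctan2(d[:,1],d[:,0]); print(np.degrees(a),np.hypot(*d[:,:2].T))
a=a[[0,1,3,4]]; th=np.angle(np.exp(6j*a).mean())/6; print("hex",np.degrees(th)+60*np.arange(6))
for k in range(6):
    t=th+k*np.pi/3; print(k,c[:2]+.046*np.array([np.cos(t),np.sin(t)]))
```

```text
[0.5878 0.1065 0.13  ]
[0.44   0.2425 0.13  ]
rim [ 0.5405 -0.1391  0.055 ]
[array([ 0.5867, -0.1472,  0.055 ]), array([ 0.5574, -0.1813,  0.055 ]), array([ 0.541 , -0.1358,  0.055 ]), array([ 0.5256, -0.0965,  0.055 ]), array([ 0.4961, -0.1318,  0.055 ])]
[ -9.94429426 -68.17518538  81.38435182 109.27806341 170.66328032] [0.04690469 0.04545822 0.00333766 0.04513059 0.04499611]
hex [ -9.54493761  50.45506239 110.45506239 170.45506239 230.45506239
 290.45506239]
0 [ 0.58586317 -0.14672777]
1 [ 0.56978743 -0.10362823]
2 [ 0.52442426 -0.09600046]
3 [ 0.49513683 -0.13147223]
4 [ 0.51121257 -0.17457177]
5 [ 0.55657574 -0.18219954]
```

Request:
send_rows([
  {"delta_pos": [3,5.3,0.3]},
  {"delta_pos": [3,5.3,0.3]},
  {"delta_pos": [3,5.3,0]},
  {"delta_pos": [3,5.3,0]},
  {"delta_pos": [3,5.3,0]},
  {"delta_pos": [3,5.3,0]},
  {"delta_pos": [3,5.3,0]},
  {"delta_pos": [3,5.3,0]},
  {"delta_pos": [3,5.3,0]},
  {"delta_pos": [3,5.3,0]},
], grip=-1, force=50)

```text
validation failed for argument at $.co...
```

Request:
send_rows([
  {"delta_pos": [3.0,5.3,0.3],"yaw": 0.0},
  {"delta_pos": [3.0,5.3,0.3],"yaw": 0.0},
  {"delta_pos": [3.0,5.3,0.0],"yaw": 0.0},
  {"delta_pos": [3.0,5.3,0.0],"yaw": 0.0},
  {"delta_pos": [3.0,5.3,0.0],"yaw": 0.0},
  {"delta_pos": [3.0,5.3,0.0],"yaw": 0.0},
  {"delta_pos": [3.0,5.3,0.0],"yaw": 0.0},
  {"delta_pos": [3.0,5.3,0.0],"yaw": 0.0},
  {"delta_pos": [3.0,5.3,0.0],"yaw": 0.0},
  {"delta_pos": [3.0,5.3,0.0],"yaw": 0.0},
], grip=-1, force=50)

```text
t: 1.35
tcp_pos: [0.5098, -0.0477, 0.2007]
tool_rot: [0.987, 0.163, 0.0, -0.001]
force: [0.6, -1.4, 0.8]
finger_gap: 0.997
```

Works with yaw given in every row. Next I go above the cylinder at (0.588, 0.1065).

Request:
send_rows([
  {"delta_pos": [2.6,5.1,0.0],"yaw": 0.0},
  {"delta_pos": [2.6,5.1,0.0],"yaw": 0.0},
  {"delta_pos": [2.6,5.1,0.0],"yaw": 0.0},
  {"delta_pos": [0.0,0.0,0.0],"yaw": 0.0},
])

```text
t: 1.85
tcp_pos: [0.5904, 0.1149, 0.1992]
tool_rot: [0.986, 0.166, 0.0, -0.001]
force: [-0.1, -1.1, -1.1]
finger_gap: 1.0
```

Run:
```python
from h import *
st=manip.sense(); im=manip.snapshot("wrist")
print(st["tcp_pos"],st["qd"].round(3))
print(w2px("wrist",[[.588,.1065,.13],[.588,.1065,.116]],st))
cv2.imwrite("pics/w1.png",im)
np.save("st1.npy",st,allow_pickle=True)
```

```text
[0.59044536 0.11494122 0.19922201] [-0.035 -0.008  0.045 -0.043  0.022  0.003]
[[266.8 196.3]
 [266.3 190.8]]
```

View pics/w1.png

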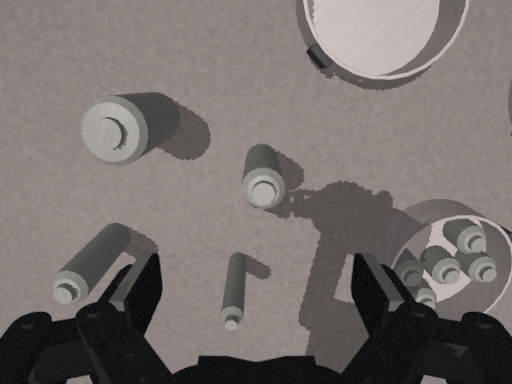

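The wanted cylinder's stub top is at (263,193) and the second one's at (67,293). The short stubs are at (446,269) for the centre and (474,238), (485,267), (408,270) and (425,298) for the ring.

Run:
```python
from h import *
st=np.load("st1.npy",allow_pickle=True).item()
for p in [(263,193),(67,293)]: print(px2w("wrist",p,.13,st))
print(px2w("wrist",(446,269),.055,st),px2w("wrist",(474,238),.055,st))
print(w2px("wrist",st["tcp_pos"],st), st["tcp_pos"])
```

```text
[0.5896 0.1102 0.13  ]
[0.4431 0.2441 0.13  ]
[ 0.5498 -0.125   0.055 ] [ 0.5942 -0.1364  0.055 ]
[[257.8 226.5]] [0.59044536 0.11494122 0.19922201]
```

Request:
send_rows([
  {"delta_pos": [-0.1,-0.7,0.0],"yaw": 0.0},
  {"delta_pos": [0.0,0.0,-3.0],"yaw": 0.0},
  {"delta_pos": [0.0,0.0,-4.0],"yaw": 0.0},
  {"delta_pos": [0.0,0.0,-3.0],"yaw": 0.0},
  {"delta_pos": [0.0,0.0,-2.0],"yaw": 0.0},
  {"delta_pos": [0.0,0.0,0.0],"yaw": 0.0},
])

```text
t: 2.65
tcp_pos: [0.5844, 0.094, 0.0769]
tool_rot: [0.987, 0.159, -0.003, 0.0]
force: [-0.8, -0.3, -0.9]
finger_gap: 0.998
```

Request:
send_rows([
  {"delta_pos": [0.4,1.2,0.0],"yaw": 0.0},
  {"delta_pos": [0.0,0.0,0.0],"yaw": 0.0},
])

```text
t: 2.9
tcp_pos: [0.5898, 0.1048, 0.0788]
tool_rot: [0.988, 0.157, -0.001, 0.001]
force: [0.5, -0.8, -0.1]
finger_gap: 1.003
```

Run:
```python
from h import *
st=manip.sense(); im=manip.snapshot("wrist")
print(st["tcp_pos"],st["tool_rot"],st["qd"].round(3))
print(w2px("wrist",[[.589,.108,.13]],st))
cv2.imwrite("pics/w2.png",im)
st=manip.sense();print(st["tcp_pos"],st["qd"].round(3))
np.save("st2.npy",st,allow_pickle=True)
```

```text
[0.58977274 0.10484239 0.07881287] [ 9.87535014e-01  1.57394572e-01 -1.08279655e-03  6.10596231e-04] [-0.022 -0.014  0.006 -0.011  0.007 -0.   ]
[[250.8 274.5]]
[0.58972676 0.10453461 0.07890599] [-0.001  0.002  0.005 -0.001 -0.003 -0.001]
```

View pics/w2.png

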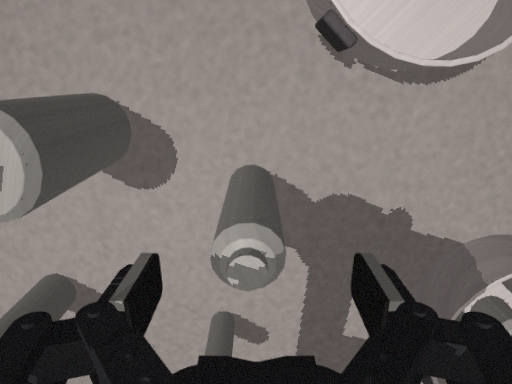

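The stub top is at (247,270), predicted (251,274), well centred between the fingers, so I close.

Request:
send_rows([
  {"delta_pos": [0.0,0.0,0.0],"yaw": 0.0},
  {"delta_pos": [0.0,0.0,0.0],"yaw": 0.0},
  {"delta_pos": [0.0,0.0,0.0],"yaw": 0.0},
  {"delta_pos": [0.0,0.0,0.0],"yaw": 0.0},
  {"delta_pos": [0.0,0.0,0.0],"yaw": 0.0},
  {"delta_pos": [0.0,0.0,0.0],"yaw": 0.0},
], grip=1, force=60)

```text
t: 3.7
tcp_pos: [0.5907, 0.1051, 0.0811]
tool_rot: [0.987, 0.158, 0.001, 0.001]
force: [-0.4, 0.9, 1.1]
finger_gap: 0.362
```

Request:
send_rows([
  {"delta_pos": [0.0,0.0,0.0],"yaw": 0.0},
  {"delta_pos": [0.0,0.0,0.0],"yaw": 0.0},
])

```text
t: 3.95
tcp_pos: [0.5908, 0.1051, 0.0811]
tool_rot: [0.987, 0.158, 0.001, 0.001]
force: [0.1, 0.6, 1.1]
finger_gap: 0.36
```

Request:
send_rows([
  {"delta_pos": [0.0,0.0,2.0],"yaw": 0.0},
  {"delta_pos": [0.0,0.0,4.0],"yaw": 0.0},
  {"delta_pos": [0.0,0.0,4.5],"yaw": 0.0},
  {"delta_pos": [-1.0,-4.0,1.0],"yaw": 0.0},
  {"delta_pos": [-1.6,-4.8,0.0],"yaw": 0.0},
  {"delta_pos": [-1.6,-4.8,0.0],"yaw": 0.0},
  {"delta_pos": [-1.6,-4.8,0.0],"yaw": 0.0},
  {"delta_pos": [-1.6,-4.8,0.0],"yaw": 0.0},
  {"delta_pos": [-0.8,-3.0,0.0],"yaw": 0.0},
  {"delta_pos": [0.0,0.0,0.0],"yaw": 0.0},
])

```text
t: 5.2
tcp_pos: [0.4974, -0.1635, 0.1892]
tool_rot: [0.987, 0.159, -0.009, -0.001]
force: [0.6, 0.2, -3.9]
finger_gap: 0.364
```

Request:
send_rows([
  {"delta_pos": [1.2,-0.9,0.0],"yaw": 0.0},
  {"delta_pos": [0.0,0.0,0.0],"yaw": 0.0},
  {"delta_pos": [0.0,0.0,0.0],"yaw": 0.0},
])

```text
t: 5.58
tcp_pos: [0.51, -0.1707, 0.1878]
tool_rot: [0.987, 0.16, -0.01, -0.003]
force: [-0.4, 0.5, -2.9]
finger_gap: 0.362
```

Run:
```python
from h import *
st=manip.sense(); im=manip.snapshot("wrist")
print(st["tcp_pos"],st["tool_rot"],st["qd"].round(3))
ctr=np.array([.5405,-.139])
t=np.radians(-9.545+60*np.arange(6)); P=[[*(ctr+.046*np.array([np.cos(a),np.sin(a)])),.055] for a in t]+[[*ctr,.055]]
print(w2px("wrist",P,st))
cv2.imwrite("pics/w3.png",im)
np.save("st3.npy",st,allow_pickle=True)
```

```text
[ 0.50997544 -0.17073261  0.1878286 ] [ 0.98704901  0.16009071 -0.00993009 -0.00257085] [ 0.008  0.008 -0.02   0.005 -0.016  0.002]
[[259.9  79.8]
 [207.9  81.9]
 [186.3 127.8]
 [214.2 168.8]
 [262.5 167.3]
 [286.4 124.3]
 [236.1 125.9]]
```

View pics/w3.png

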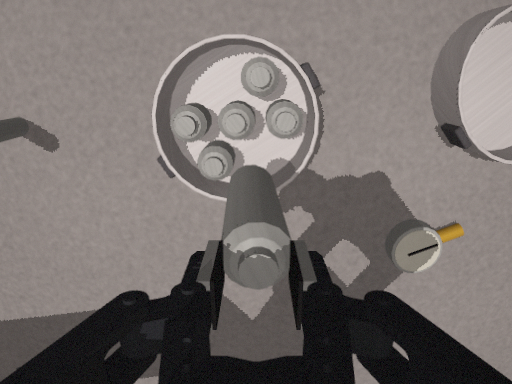

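Run:
```python
from h import *
st=np.load("st3.npy",allow_pickle=True).item()
Rm=R.from_quat(st["tool_rot"]).as_matrix(); p=st["tcp_pos"]
f=lambda v: p+Rm@np.array(v)
print("axes z",Rm[:,2],"x",Rm[:,0],"y",Rm[:,1])
for s in (-.004,0,.004):
  print(s,w2px("wrist",[f([s,0,-.049]),f([s+.018,0,.081]),f([s,.018,.081]),f([s,-.018,.081]),f([s+.009,0,-.049]),f([s-.009,0,-.049])],st).tolist())
obs=[(260,75),(189,122),(214,165),(287,120),(236,121)]
for o in obs: print(px2w("wrist",o,.055,st))
im=cv2.imread("pics/w3.png")
cv2.imwrite("pics/w3c.png",cv2.resize(im[20:300,140:340],None,fx=2.1,fy=2.1,interpolation=cv2.INTER_CUBIC))
```

```text
axes z [-0.0204261   0.00189569 -0.99978957] x [ 0.94854471  0.31608582 -0.01877982] y [ 0.3159837  -0.94872871 -0.00825455]
-0.004 [[258.2, 280.0], [257.4, 168.6], [279.6, 190.3], [235.0, 190.3], [258.3, 262.0], [258.2, 297.2]]
0 [[258.3, 272.1], [257.4, 163.7], [279.7, 185.6], [235.0, 185.6], [258.3, 253.8], [258.2, 289.6]]
0.004 [[258.3, 264.1], [257.4, 158.7], [279.8, 180.8], [234.9, 180.8], [258.4, 245.4], [258.2, 281.9]]
[ 0.5898 -0.1454  0.055 ]
[ 0.5304 -0.0969  0.055 ]
[ 0.4987 -0.1301  0.055 ]
[ 0.5604 -0.1813  0.055 ]
[ 0.5448 -0.1376  0.055 ]
```

View pics/w3c.png

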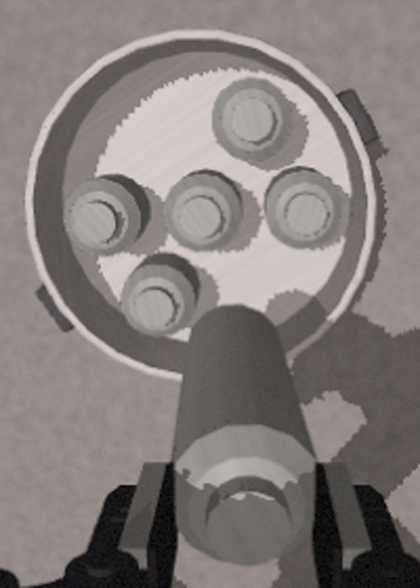

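The cylinder is held well, with its underside at about (251,165). That is roughly 5 mm towards +y of the TCP axis because of a slight tilt. The gap lies at about (0.514,-0.174), so I shift, go down to a low hover and look again.

Request:
send_rows([
  {"delta_pos": [0.5,-0.8,-1.5],"yaw": 0.0},
  {"delta_pos": [0.0,0.0,-1.5],"yaw": 0.0},
  {"delta_pos": [0.0,0.0,0.0],"yaw": 0.0},
  {"delta_pos": [0.0,0.0,0.0],"yaw": 0.0},
])

```text
t: 6.12
tcp_pos: [0.5152, -0.178, 0.1549]
tool_rot: [0.987, 0.161, -0.01, -0.003]
force: [-0.1, -0.3, -3.5]
finger_gap: 0.363
```

Run:
```python
from h import *
st=manip.sense(); im=manip.snapshot("wrist"); tp=manip.snapshot("top")
print(st["tcp_pos"],st["tool_rot"],st["qd"].round(3))
Rm=R.from_quat(st["tool_rot"]).as_matrix(); p=st["tcp_pos"]
f=lambda v: p+Rm@np.array(v)
print(f([0,0,.081]),w2px("wrist",[f([.018,0,.081]),f([0,0,.081]),f([0,0,-.049])],st).tolist(),w2px("top",[f([0,0,-.049]),f([0,0,.081])]))
a=cv2.resize(im[60:300,130:350],None,fx=2,fy=2,interpolation=cv2.INTER_CUBIC)
b=cv2.resize(tp[170:260,250:340],None,fx=3.7,fy=3.7,interpolation=cv2.INTER_CUBIC)
o=np.zeros((480,440+b.shape[1],3),np.uint8);o[:,:440]=a;o[:b.shape[0],440:]=b
cv2.imwrite("pics/w4.png",o);cv2.imwrite("pics/w4full.png",im)
np.save("st4.npy",st,allow_pickle=True)
```

```text
[ 0.51524411 -0.17797913  0.15493958] [ 0.98690425  0.16095094 -0.01029858 -0.00295712] [-0.002  0.011  0.014 -0.002  0.003 -0.   ]
[ 0.51352049 -0.17777488  0.07395818] [[257.4, 163.7], [257.3, 185.6], [258.3, 272.1]] [[319.7 220.6]
 [312.7 223.7]]
```

View pics/w4.png

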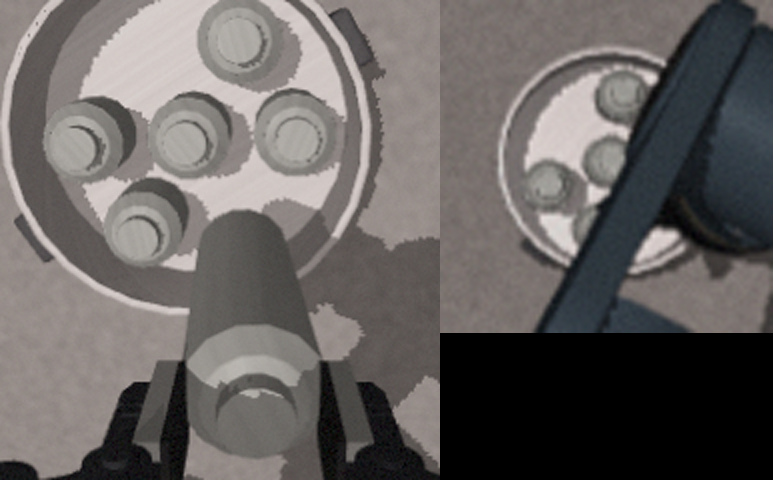

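Run:
```python
from h import *
st=np.load("st4.npy",allow_pickle=True).item()
P=np.array([px2w("wrist",o,.055,st) for o in [(249,80.5),(279.5,129.5),(222,131),(198.5,178.5),(166.5,133.5)]]);print(P)
c=P[[0,1,3,4]].mean(0); print("c",c,"gap",c[:2]+[-.0293,-.0355], "par",P[1]+P[3]-P[2])
print("under",px2w("wrist",(251,187),.074,st))
```

```text
[[ 0.5879 -0.1456  0.055 ]
 [ 0.5592 -0.1814  0.055 ]
 [ 0.543  -0.1371  0.055 ]
 [ 0.4974 -0.1296  0.055 ]
 [ 0.5265 -0.0938  0.055 ]]
c [ 0.54275 -0.1376   0.055  ] gap [ 0.51345 -0.1731 ] par [ 0.5136 -0.1739  0.055 ]
under [ 0.5108 -0.1733  0.074 ]
```

Request:
send_rows([
  {"delta_pos": [0.25,0.0,-1.0],"yaw": 0.0},
  {"delta_pos": [0.0,0.0,-1.0],"yaw": 0.0},
  {"delta_pos": [0.0,0.0,-1.0],"yaw": 0.0},
  {"delta_pos": [0.0,0.0,0.0],"yaw": 0.0},
])

```text
t: 6.72
tcp_pos: [0.5179, -0.178, 0.1235]
tool_rot: [0.987, 0.161, -0.01, -0.003]
force: [-0.3, 0.5, -3.3]
finger_gap: 0.362
```

Request:
send_rows([
  {"delta_pos": [0.0,0.0,-1.0],"yaw": 0.0},
  {"delta_pos": [0.0,0.0,-1.0],"yaw": 0.0},
  {"delta_pos": [0.0,0.0,-1.0],"yaw": 0.0},
  {"delta_pos": [0.0,0.0,0.0],"yaw": 0.0},
])

```text
t: 7.22
tcp_pos: [0.5179, -0.178, 0.0912]
tool_rot: [0.987, 0.161, -0.01, -0.003]
force: [0.1, -0.5, -3.3]
finger_gap: 0.362
```

Request:
send_rows([
  {"delta_pos": [0.0,0.0,-0.3],"yaw": 0.0},
  {"delta_pos": [0.0,0.0,-0.2],"yaw": 0.0},
  {"delta_pos": [0.0,0.0,0.0],"yaw": 0.0},
])

```text
t: 7.6
tcp_pos: [0.5185, -0.1784, 0.0864]
tool_rot: [0.987, 0.161, -0.009, -0.002]
force: [0.3, -0.2, -4.4]
finger_gap: 0.364
```

Request:
send_rows([
  {"delta_pos": [0.0,0.0,-0.15],"yaw": 0.0},
  {"delta_pos": [0.0,0.0,-0.15],"yaw": 0.0},
  {"delta_pos": [0.0,0.0,0.0],"yaw": 0.0},
])

```text
t: 7.98
tcp_pos: [0.5202, -0.1786, 0.0866]
tool_rot: [0.987, 0.161, -0.007, -0.001]
force: [-0.1, 1.0, -3.4]
finger_gap: 0.364
```

Request:
send_rows([
  {"delta_pos": [-0.1,0.0,-0.4],"yaw": 0.0},
  {"delta_pos": [0.0,0.0,0.0],"yaw": 0.0},
])

```text
t: 8.22
tcp_pos: [0.522, -0.1795, 0.0866]
tool_rot: [0.987, 0.161, -0.004, 0.001]
force: [0.3, 0.1, -2.8]
finger_gap: 0.361
```

Request:
send_rows([
  {"delta_pos": [-0.3,0.1,-0.4],"yaw": 0.0},
  {"delta_pos": [0.0,0.0,0.0],"yaw": 0.0},
  {"delta_pos": [0.0,0.0,0.0],"yaw": 0.0},
])

```text
t: 8.6
tcp_pos: [0.5226, -0.1804, 0.0861]
tool_rot: [0.987, 0.161, -0.0, 0.004]
force: [-0.0, 0.2, -1.1]
finger_gap: 0.367
```

Run:
```python
from h import *
st=manip.sense(); im=manip.snapshot("wrist")
print({k:np.round(v,4) for k,v in st.items()})
cv2.imwrite("pics/w5.png",im)
Rm=R.from_quat(st["tool_rot"]).as_matrix();print(Rm[:,2])
np.save("st5.npy",st,allow_pickle=True)
```

```text
{'t': np.float64(8.6), 'q': array([-0.5308,  0.589 ,  1.7172, -0.0084,  0.831 ,  0.7232]), 'qd': array([ 0.0008, -0.0033,  0.0014,  0.0012, -0.0011, -0.0002]), 'tau': array([ 2.88000e-02, -4.17350e+01, -1.21793e+01, -5.80000e-03,
        1.57000e-02,  5.00000e-04]), 'tcp_pos': array([ 0.5226, -0.1804,  0.0861]), 'tool_rot': array([ 9.870e-01,  1.606e-01, -3.000e-04,  3.800e-03]), 'force': array([-0.0482,  0.2156, -1.0682]), 'ft_torque': array([-0.0409,  0.0022,  0.0369]), 'finger_gap': np.float64(0.3667)}
[ 5.58455386e-04 -7.54046188e-03 -9.99971414e-01]
```

View pics/w5.png

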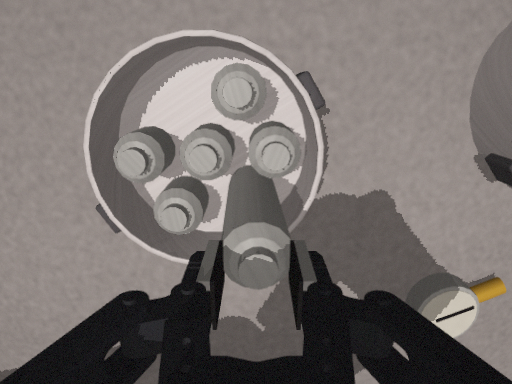

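The cylinder stands in the gap between its neighbours, and the floor now carries most of its weight (the wrist force fell from -3.4 to -1.1 N at TCP z 0.086). I release it.

Request:
send_rows([
  {"delta_pos": [0.0,0.0,0.0],"yaw": 0.0},
  {"delta_pos": [0.0,0.0,0.0],"yaw": 0.0},
  {"delta_pos": [0.0,0.0,0.0],"yaw": 0.0},
  {"delta_pos": [0.0,0.0,0.0],"yaw": 0.0},
], grip=-0.4)

```text
t: 9.15
tcp_pos: [0.5222, -0.1805, 0.085]
tool_rot: [0.987, 0.16, -0.001, 0.003]
force: [0.2, -0.2, 0.6]
finger_gap: 0.702
```

Request:
send_rows([
  {"delta_pos": [0.0,0.0,2.0],"yaw": 0.0},
  {"delta_pos": [0.0,0.0,4.0],"yaw": 0.0},
  {"delta_pos": [0.0,0.0,4.0],"yaw": 0.0},
  {"delta_pos": [0.0,0.0,2.0],"yaw": 0.0},
  {"delta_pos": [-1.0,5.0,0.0],"yaw": 0.0},
  {"delta_pos": [-1.0,5.5,0.0],"yaw": 0.0},
  {"delta_pos": [-1.0,5.5,0.0],"yaw": 0.0},
  {"delta_pos": [-1.0,5.5,0.0],"yaw": 0.0},
  {"delta_pos": [-1.0,5.5,0.0],"yaw": 0.0},
  {"delta_pos": [-1.0,5.5,0.0],"yaw": 0.0},
], grip=-1)

```text
t: 10.4
tcp_pos: [0.4618, 0.149, 0.2098]
tool_rot: [0.988, 0.156, 0.002, 0.004]
force: [0.9, -0.1, 0.2]
finger_gap: 0.998
```

Request:
send_rows([
  {"delta_pos": [-1.0,5.0,0.0],"yaw": 0.0},
  {"delta_pos": [-0.8,3.0,0.0],"yaw": 0.0},
  {"delta_pos": [0.0,0.0,0.0],"yaw": 0.0},
  {"delta_pos": [0.0,0.0,0.0],"yaw": 0.0},
])

```text
t: 10.9
tcp_pos: [0.4416, 0.2345, 0.2101]
tool_rot: [0.987, 0.159, 0.003, 0.004]
force: [-0.1, 0.3, 0.4]
finger_gap: 0.998
```

```bash
cat > stub.py <<'E'
from h import *
import sys
st=manip.sense(); im=manip.snapshot("wrist")
g=cv2.cvtColor(im,cv2.COLOR_BGR2GRAY)
p=w2px("wrist",[[.4415,.243,.13]],st)[0]; print(st["tcp_pos"].round(4),st["qd"].round(3).tolist(),"pred",p)
x,y=p.astype(int); r=45
c=cv2.resize(g[max(0,y-r):y+r,x-r:x+r],None,fx=4,fy=4,interpolation=cv2.INTER_CUBIC)
h=cv2.HoughCircles(cv2.medianBlur(c,5),cv2.HOUGH_GRADIENT,1,40,param1=80,param2=18,minRadius=28,maxRadius=90)
if h is not None:
    for q in h[0][:4]:
        u=(q[0]/4+x-r,q[1]/4+max(0,y-r)); print("circ",np.round(u,1),q[2]/4,px2w("wrist",u,.13,st))
cv2.imwrite("pics/"+sys.argv[1],im); np.save("st6.npy",st,allow_pickle=True)
E
python3 stub.py w6.png
```

```text
[0.4416 0.2345 0.2101] [0.01, 0.0, 0.001, 0.002, -0.001, -0.0] pred [246.2 183.2]
circ [240.4 180.4] 21.7 [0.4423 0.2482 0.13  ]
circ [244.4 153.9] 15.825 [0.4637 0.2517 0.13  ]
circ [269.4 164.4] 18.0 [0.4619 0.2304 0.13  ]
```

Request:
send_rows([
  {"delta_pos": [0.0,1.0,0.0],"yaw": 0.0},
  {"delta_pos": [0.0,0.0,-2.0],"yaw": 0.0},
  {"delta_pos": [0.0,0.0,-2.0],"yaw": 0.0},
  {"delta_pos": [0.0,0.0,-1.0],"yaw": 0.0},
  {"delta_pos": [0.0,0.0,0.0],"yaw": 0.0},
])

```text
t: 11.58
tcp_pos: [0.4448, 0.2425, 0.1596]
tool_rot: [0.988, 0.155, 0.004, 0.004]
force: [1.1, 1.2, -1.3]
finger_gap: 1.002
```

```bash
python3 stub.py w7.png
```

```text
[0.4448 0.2425 0.1596] [-0.004, -0.008, -0.013, 0.001, -0.001, 0.003] pred [254.8 212.7]
circ [246.9 211.6] 14.05 [0.4407 0.2482 0.13  ]
```

View pics/w7.png

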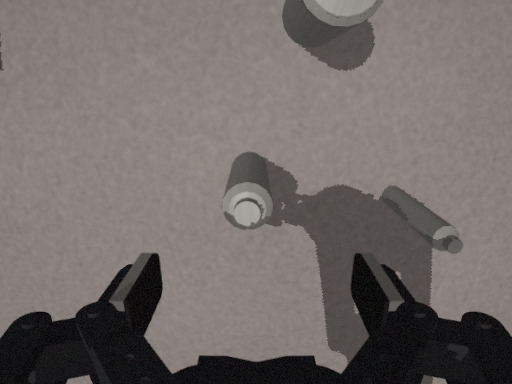

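The stub top is at (247,212), which gives (0.441, 0.248). I centre on it and descend.

Request:
send_rows([
  {"delta_pos": [-0.4,0.5,0.0],"yaw": 0.0},
  {"delta_pos": [0.0,0.0,-2.0],"yaw": 0.0},
  {"delta_pos": [0.0,0.0,-2.0],"yaw": 0.0},
  {"delta_pos": [0.0,0.0,-2.0],"yaw": 0.0},
  {"delta_pos": [0.0,0.0,-1.8],"yaw": 0.0},
  {"delta_pos": [0.0,0.0,0.0],"yaw": 0.0},
])

```text
t: 12.38
tcp_pos: [0.444, 0.2507, 0.0848]
tool_rot: [0.988, 0.155, 0.01, 0.003]
force: [-0.3, -0.4, -0.7]
finger_gap: 1.001
```

Request:
send_rows([
  {"delta_pos": [-0.4,-0.2,-0.5],"yaw": 0.0},
  {"delta_pos": [0.0,0.0,0.0],"yaw": 0.0},
  {"delta_pos": [0.0,0.0,0.0],"yaw": 0.0},
])

```text
t: 12.75
tcp_pos: [0.441, 0.2494, 0.0818]
tool_rot: [0.988, 0.155, 0.012, 0.003]
force: [-0.5, 0.0, -0.6]
finger_gap: 1.002
```

Request:
send_rows([
  {"delta_pos": [0.0,0.0,0.0],"yaw": 0.0},
  {"delta_pos": [0.0,0.0,0.0],"yaw": 0.0},
  {"delta_pos": [0.0,0.0,0.0],"yaw": 0.0},
  {"delta_pos": [0.0,0.0,0.0],"yaw": 0.0},
  {"delta_pos": [0.0,0.0,0.0],"yaw": 0.0},
  {"delta_pos": [0.0,0.0,0.0],"yaw": 0.0},
  {"delta_pos": [0.0,0.0,0.0],"yaw": 0.0},
], grip=1, force=60)

```text
t: 13.62
tcp_pos: [0.4446, 0.2499, 0.0854]
tool_rot: [0.988, 0.155, 0.017, 0.002]
force: [-1.1, -0.5, 7.2]
finger_gap: 0.3
```

The grip closed further than the first time, with an upward force: the pads are probably on the shoulder. I open, go lower and regrip.

Request:
send_rows([
  {"delta_pos": [0.0,0.0,0.0],"yaw": 0.0},
  {"delta_pos": [0.0,0.0,0.0],"yaw": 0.0},
  {"delta_pos": [0.0,0.0,0.0],"yaw": 0.0},
  {"delta_pos": [0.0,0.0,0.0],"yaw": 0.0},
], grip=-1)

```text
t: 14.12
tcp_pos: [0.4438, 0.2498, 0.0845]
tool_rot: [0.988, 0.155, 0.016, 0.002]
force: [0.3, 0.3, 0.9]
finger_gap: 1.003
```

```bash
python3 stub.py w8.png
```

```text
[0.4438 0.2498 0.0845] [0.0, 0.004, 0.002, -0.001, -0.002, 0.0] pred [271.9 273.5]
circ [261.9 273.1] 19.8 [0.4403 0.2474 0.13  ]
```

View pics/w8.png

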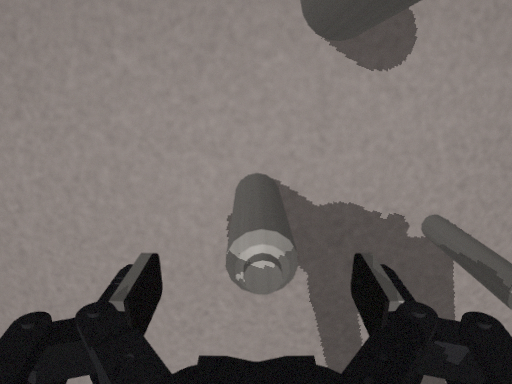

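The cylinder still stands, with its stub at (262,273), about 3 mm off centre. I correct that and regrip about 13 mm lower.

Request:
send_rows([
  {"delta_pos": [-0.4,-0.2,-0.7],"yaw": 0.0},
  {"delta_pos": [0.0,0.0,-0.8],"yaw": 0.0},
  {"delta_pos": [0.0,0.0,0.0],"yaw": 0.0},
])

```text
t: 14.55
tcp_pos: [0.439, 0.2475, 0.0681]
tool_rot: [0.988, 0.155, 0.015, 0.003]
force: [-1.0, 0.5, 0.1]
finger_gap: 1.001
```

Request:
send_rows([
  {"delta_pos": [0.0,0.0,0.0],"yaw": 0.0},
  {"delta_pos": [0.0,0.0,0.0],"yaw": 0.0},
  {"delta_pos": [0.0,0.0,0.0],"yaw": 0.0},
  {"delta_pos": [0.0,0.0,0.0],"yaw": 0.0},
  {"delta_pos": [0.0,0.0,0.0],"yaw": 0.0},
  {"delta_pos": [0.0,0.0,0.0],"yaw": 0.0},
  {"delta_pos": [0.0,0.0,0.0],"yaw": 0.0},
], grip=1)

```text
t: 15.42
tcp_pos: [0.4394, 0.2476, 0.0685]
tool_rot: [0.988, 0.155, 0.016, 0.002]
force: [0.6, -0.5, -0.3]
finger_gap: 0.393
```

Request:
send_rows([
  {"delta_pos": [0.0,0.0,2.0],"yaw": 0.0},
  {"delta_pos": [0.0,0.0,4.0],"yaw": 0.0},
  {"delta_pos": [0.0,0.0,5.0],"yaw": 0.0},
  {"delta_pos": [0.0,0.0,4.0],"yaw": 0.0},
  {"delta_pos": [1.5,-3.0,0.5],"yaw": 0.0},
  {"delta_pos": [2.0,-4.8,0.0],"yaw": 0.0},
  {"delta_pos": [2.0,-4.8,0.0],"yaw": 0.0},
  {"delta_pos": [2.0,-4.8,0.0],"yaw": 0.0},
  {"delta_pos": [2.0,-4.8,0.0],"yaw": 0.0},
  {"delta_pos": [1.5,-4.8,0.0],"yaw": 0.0},
])

```text
t: 16.68
tcp_pos: [0.5443, -0.028, 0.2238]
tool_rot: [0.987, 0.159, 0.01, 0.002]
force: [1.3, 0.1, -3.0]
finger_gap: 0.391
```

Request:
send_rows([
  {"delta_pos": [1.3,-3.5,-2.0],"yaw": 0.0},
  {"delta_pos": [1.0,-3.0,-3.0],"yaw": 0.0},
  {"delta_pos": [0.0,0.0,0.0],"yaw": 0.0},
  {"delta_pos": [0.0,0.0,0.0],"yaw": 0.0},
])

```text
t: 17.18
tcp_pos: [0.5672, -0.0988, 0.1704]
tool_rot: [0.988, 0.156, 0.009, 0.002]
force: [-0.0, 0.8, -2.6]
finger_gap: 0.394
```

Run:
```python
from h import *
st=manip.sense(); im=manip.snapshot("wrist"); tp=manip.snapshot("top")
print(st["tcp_pos"],st["tool_rot"],st["qd"].round(3))
Rm=R.from_quat(st["tool_rot"]).as_matrix(); p=st["tcp_pos"]
f=lambda v: p+Rm@np.array(v)
print(f([0,0,.0685]),w2px("wrist",[f([.018,0,.0685]),f([0,0,.0685]),f([0,0,-.0615])],st).tolist())
cv2.imwrite("pics/w9.png",cv2.resize(im[:300,100:400],None,fx=2,fy=2,interpolation=cv2.INTER_CUBIC)); cv2.imwrite("pics/w9top.png",tp)
np.save("st9.npy",st,allow_pickle=True)
ctr=np.array([.5435,-.1376])
t=np.radians(-9.545+60*np.arange(6)); P=[[*(ctr+.046*np.array([np.cos(a),np.sin(a)])),.055] for a in t]+[[*ctr,.055]]
print(w2px("wrist",P,st).tolist())
```

```text
[ 0.5672186  -0.09884341  0.17036874] [0.98767503 0.15626864 0.00870663 0.00153074] [-0.011  0.017  0.011 -0.006 -0.003  0.   ]
[ 0.56842948 -0.09886413  0.10187945] [[257.4, 167.5], [257.4, 190.3], [258.4, 288.6]]
[[312.8, 169.9], [261.9, 172.0], [238.9, 214.4], [264.9, 251.7], [312.1, 249.7], [336.9, 210.3], [288.0, 212.4]]
```

View pics/w9.png

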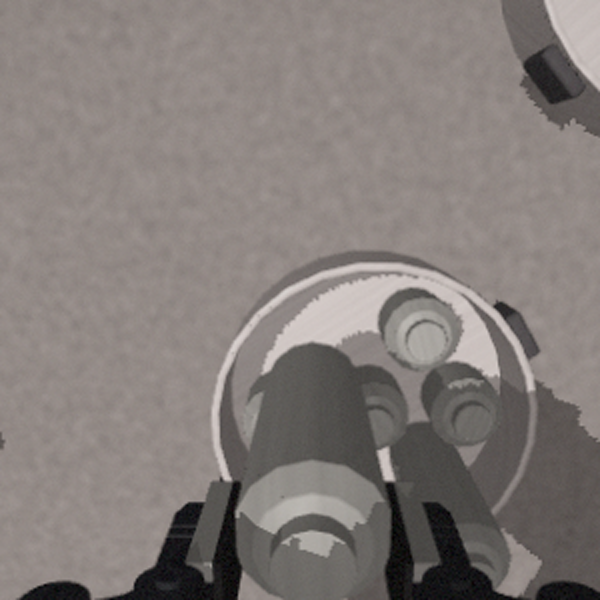

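The first cylinder stands in its place. The neighbours' stubs at (313,169), (336,209) and (289,210) match the canister estimate. The held underside has its far edge at (259,172), so I shift about +7 mm in x and -2 mm in y, then lower in steps.

Request:
send_rows([
  {"delta_pos": [0.7,-0.2,-1.0],"yaw": 0.0},
  {"delta_pos": [0.0,0.0,-1.0],"yaw": 0.0},
  {"delta_pos": [0.0,0.0,-1.0],"yaw": 0.0},
  {"delta_pos": [0.0,0.0,0.0],"yaw": 0.0},
  {"delta_pos": [0.0,0.0,0.0],"yaw": 0.0},
])

```text
t: 17.9
tcp_pos: [0.575, -0.098, 0.14]
tool_rot: [0.987, 0.159, 0.01, 0.002]
force: [0.9, -0.4, -2.1]
finger_gap: 0.392
```

```bash
cat > und.py <<'E'
from h import *
import sys
st=manip.sense(); im=manip.snapshot("wrist"); L=float(sys.argv[1])
Rm=R.from_quat(st["tool_rot"]).as_matrix(); p=st["tcp_pos"]; f=lambda v: p+Rm@np.array(v)
print(p.round(4),"zaxis",Rm[:,2].round(4),"force",st["force"].round(1),"axis-under",f([0,0,L]).round(4))
g=cv2.GaussianBlur(cv2.cvtColor(im,cv2.COLOR_BGR2GRAY),(3,3),0).astype(int)
e=w2px("wrist",[f([.018,0,L]),f([0,0,L])],st); print("pred far edge, centre",e.tolist())
for c in (250,254,258,262,266): print("col",c,g[int(e[0,1])-10:int(e[0,1])+14,c].tolist(),"from row",int(e[0,1])-10)
for r in (int(e[1,1]),int(e[1,1])+8): print("row",r,g[r,218:298].tolist())
E
python3 und.py .0685
```

```text
[ 0.575 -0.098  0.14 ] zaxis [ 0.0199 -0.001  -0.9998] force [ 0.9 -0.4 -2.1] axis-under [ 0.5763 -0.0981  0.0715]
pred far edge, centre [[257.4, 167.5], [257.4, 190.3]]
col 250 [197, 183, 163, 146, 140, 138, 136, 136, 136, 138, 151, 177, 197, 201, 184, 143, 104, 92, 91, 90, 90, 91, 91, 90] from row 157
col 254 [163, 145, 138, 136, 135, 137, 149, 172, 192, 201, 203, 203, 201, 185, 145, 105, 90, 90, 90, 89, 89, 90, 91, 90] from row 157
col 258 [138, 136, 142, 157, 172, 185, 194, 199, 202, 202, 202, 202, 201, 187, 147, 104, 86, 84, 84, 84, 84, 85, 85, 85] from row 157
col 262 [137, 150, 176, 196, 201, 202, 202, 203, 202, 202, 201, 200, 200, 194, 170, 126, 93, 83, 82, 82, 82, 82, 81, 81] from row 157
col 266 [171, 188, 199, 202, 202, 202, 202, 201, 200, 198, 196, 192, 184, 170, 150, 126, 103, 86, 80, 79, 79, 80, 79, 79] from row 157
row 190 [137, 137, 137, 137, 137, 137, 137, 136, 135, 134, 134, 139, 154, 159, 141, 115, 98, 93, 94, 94, 93, 94, 95, 94, 93, 93, 93, 92, 92, 91, 91, 90, 89, 90, 90, 89, 88, 87, 86, 84, 84, 84, 83, 82, 81, 80, 81, 81, 80, 79, 78, 77, 77, 76, 76, 74, 73, 73, 72, 71, 75, 88, 110, 127, 132, 133, 133, 134, 134, 135, 135, 135, 135, 135, 134, 127, 113, 98, 92, 92]
row 198 [134, 134, 135, 135, 135, 135, 135, 135, 137, 148, 172, 190, 177, 137, 104, 94, 93, 93, 93, 94, 95, 95, 94, 93, 92, 91, 91, 91, 90, 90, 90, 89, 88, 88, 88, 88, 88, 87, 85, 84, 85, 84, 84, 82, 81, 81, 80, 80, 79, 79, 79, 78, 77, 77, 76, 76, 76, 75, 74, 73, 73, 72, 74, 85, 98, 104, 104, 106, 110, 115, 119, 122, 125, 127, 129, 131, 132, 133, 133, 132]
```

Request:
send_rows([
  {"delta_pos": [0.0,-0.5,0.0],"yaw": 0.0},
  {"delta_pos": [0.0,0.0,0.0],"yaw": 0.0},
  {"delta_pos": [0.0,0.0,0.0],"yaw": 0.0},
])

```text
t: 18.32
tcp_pos: [0.5753, -0.1038, 0.1408]
tool_rot: [0.987, 0.158, 0.01, 0.003]
force: [-0.0, 0.1, -2.9]
finger_gap: 0.39
```

Request:
send_rows([
  {"delta_pos": [0.0,0.1,-1.0],"yaw": 0.0},
  {"delta_pos": [0.0,0.0,-1.0],"yaw": 0.0},
  {"delta_pos": [0.0,0.0,-1.0],"yaw": 0.0},
  {"delta_pos": [0.0,0.0,0.0],"yaw": 0.0},
])

```text
t: 18.82
tcp_pos: [0.5747, -0.1024, 0.108]
tool_rot: [0.987, 0.158, 0.01, 0.002]
force: [0.6, -0.7, -2.0]
finger_gap: 0.39
```

Underside is about 0.0395, below the neighbours' tops, with no contact force. I continue down.

Request:
send_rows([
  {"delta_pos": [0.0,0.0,-1.0],"yaw": 0.0},
  {"delta_pos": [0.0,0.0,-1.0],"yaw": 0.0},
  {"delta_pos": [0.0,0.0,-0.9],"yaw": 0.0},
  {"delta_pos": [0.0,0.0,0.0],"yaw": 0.0},
])

```text
t: 19.32
tcp_pos: [0.5747, -0.1024, 0.0767]
tool_rot: [0.987, 0.158, 0.01, 0.002]
force: [0.4, -0.3, -2.5]
finger_gap: 0.394
```

Request:
send_rows([
  {"delta_pos": [0.0,0.0,-0.3],"yaw": 0.0},
  {"delta_pos": [0.0,0.0,0.0],"yaw": 0.0},
])

```text
t: 19.58
tcp_pos: [0.5754, -0.1027, 0.0739]
tool_rot: [0.987, 0.158, 0.01, 0.002]
force: [-0.1, 0.3, -2.3]
finger_gap: 0.393
```

Request:
send_rows([
  {"delta_pos": [0.0,0.0,-0.3],"yaw": 0.0},
  {"delta_pos": [0.0,0.0,0.0],"yaw": 0.0},
])

```text
t: 19.82
tcp_pos: [0.5774, -0.103, 0.0743]
tool_rot: [0.987, 0.158, 0.013, 0.003]
force: [0.5, 0.0, -3.1]
finger_gap: 0.39
```

It stopped at TCP z 0.074, the expected floor height (0.0735). I release, then rise straight up.

Request:
send_rows([
  {"delta_pos": [0.0,0.0,0.0],"yaw": 0.0},
  {"delta_pos": [0.0,0.0,0.0],"yaw": 0.0},
  {"delta_pos": [0.0,0.0,0.0],"yaw": 0.0},
  {"delta_pos": [0.0,0.0,0.0],"yaw": 0.0},
], grip=-0.4)

```text
t: 20.32
tcp_pos: [0.5785, -0.1035, 0.0751]
tool_rot: [0.987, 0.158, 0.014, 0.004]
force: [0.1, -0.7, -0.4]
finger_gap: 0.7
```

Request:
send_rows([
  {"delta_pos": [0.0,0.0,2.0],"yaw": 0.0},
  {"delta_pos": [0.0,0.0,4.0],"yaw": 0.0},
  {"delta_pos": [0.0,0.0,4.0],"yaw": 0.0},
  {"delta_pos": [0.0,0.0,3.0],"yaw": 0.0},
  {"delta_pos": [0.0,0.0,2.0],"yaw": 0.0},
  {"delta_pos": [-2.0,5.5,0.0],"yaw": 0.0},
  {"delta_pos": [-2.0,5.5,0.0],"yaw": 0.0},
  {"delta_pos": [-2.0,5.5,0.0],"yaw": 0.0},
  {"delta_pos": [-2.0,5.5,0.0],"yaw": 0.0},
  {"delta_pos": [0.0,0.0,0.0],"yaw": 0.0},
])

```text
t: 21.58
tcp_pos: [0.4952, 0.1211, 0.2291]
tool_rot: [0.988, 0.156, 0.015, 0.004]
force: [1.3, -0.2, 0.2]
finger_gap: 0.697
```

```bash
cat > chk.py <<'E'
from h import *
tp=manip.snapshot("top"); sc=manip.snapshot("scene"); cv2.imwrite("pics/fin_top.png",tp); cv2.imwrite("pics/fin_scene.png",sc)
for n,im in (("top",tp),("scene",sc)):
  g=cv2.cvtColor(im,cv2.COLOR_BGR2GRAY)
  for G in ([.5727,-.1021],[.5134,-.1731]):
    for z in (.135,.121):
      e=w2px(n,[[*G,z]])[0]; x,y=e.astype(int); r=16
      c=cv2.resize(g[y-r:y+r,x-r:x+r],None,fx=8,fy=8,interpolation=cv2.INTER_CUBIC)
      rad=(9 if z>.13 else 18)
      px=np.hypot(*(w2px(n,[[G[0],G[1]+rad/1000,z]])[0]-e))
      h=cv2.HoughCircles(cv2.medianBlur(c,7),cv2.HOUGH_GRADIENT,1,12,param1=60,param2=10,minRadius=int(px*8*.85),maxRadius=int(px*8*1.15))
      print(n,G,z,"pred",e,"r",px.round(1),[] if h is None else [px2w(n,(q[0]/8+x-r,q[1]/8+y-r),z)[:2].tolist() for q in h[0][:2]])
a=cv2.resize(tp[165:265,245:345],None,fx=4,fy=4); 
g=cv2.cvtColor(tp,cv2.COLOR_BGR2GRAY)
for y in range(178,246,2): print(y,"".join(" .:-=+*#%@"[min(9,v//24)] for v in g[y,262:334]))
E
python3 chk.py
```

```text
top [0.5727, -0.1021] 0.135 pred [282.6 197.2] r 3.9 [[0.5538, -0.0756], [0.5584, -0.0994]]
top [0.5727, -0.1021] 0.121 pred [282.3 197.8] r 7.7 [[0.5703, -0.0953], [0.5756, -0.1053]]
top [0.5134, -0.1731] 0.135 pred [313.7 223. ] r 4.0 [[0.4959, -0.1383], [0.4887, -0.168]]
top [0.5134, -0.1731] 0.121 pred [313.  223.2] r 7.8 [[0.516, -0.1669], [0.518, -0.1704]]
scene [0.5727, -0.1021] 0.135 pred [239.2 151.5] r 4.3 []
scene [0.5727, -0.1021] 0.121 pred [239.3 156.6] r 8.7 []
scene [0.5134, -0.1731] 0.135 pred [209.5 131.2] r 4.1 []
scene [0.5134, -0.1731] 0.121 pred [209.9 136.2] r 8.2 []
178 ========================================================================
180 ==============+=======================================+=================
182 ============================++++++++++=====================+============
184 ======================+****##**+====+**####**+==========================
186 ==================+**#*=--:::-:-:----::::::-=*##*+-::-==================
188 ===============+***=-----=======+++##*+#+++=--::-*#*=-::-==+============
190 =============+*#=-+==+=====+%%%#++===
[... 1414 characters left out ...]
:::-===
228 =======+#*====+%%%%%%***+==+++***++=-==+#%%%#+==:---=====::---::::::-=++
230 ========+#*+==+#%%%%%%%*==+++******-=-==+%%%%%%%%%%***==--+=-::::::-====
232 -=========*#*===+%%%%%%*==+++******==-==+%%%%%%%%%%%%#+-+#*-:::--======+
234 :::=======--+#+==+#%%%%%===+++*++*======+%%%%%%%%%%#+-+**=::::-====+++==
236 :::======-:..:-====+#%%%%*===++++=-====+*%%%%%%%%#+=+#*=::::==++=+===++=
238 ::::======-:....:-==+==+#%%#*****+===+**%%%%%%*==+***=:::-=====+++======
240 ::::::::::::::....::=*#*+*%%%%%%%%%%%%%%##*++****=:::::-==+=====+=+==+==
242 ::::::::::::::::::::::-=*##*##*##*********#*+=-:::::-==++======+=+=====+
244 :::::::::::::::::::::::::::-=+===+===--:-:::---====================+====
```

Run:
```python
from h import *
sc=cv2.imread("pics/fin_scene.png"); tp=cv2.imread("pics/fin_top.png")
g=cv2.cvtColor(sc,cv2.COLOR_BGR2GRAY)
for y in range(122,206,2): print(y,"".join(" .:-=+*#%@"[min(9,v//24)] for v in g[y,188:266]))
for G in ([.570,-.1035],[.511,-.1745],[.5727,-.1021],[.5134,-.1731]):
    print(G,w2px("scene",[[*G,z] for z in (.135,.121,.06,.005)]).tolist())
gt=cv2.cvtColor(tp,cv2.COLOR_BGR2GRAY)
g2=cv2.resize(gt[212:232,304:326],None,fx=4,fy=2,interpolation=cv2.INTER_CUBIC)
for i,r in enumerate(g2): print(212+i/2,"".join("0123456789ABCDEFGHIJ"[min(19,v//11)] for v in r))
```

```text
122 ===+++++++======++=+====++=====++=+=+++++++++==-::::::::::::::::::::::::::::::
124 ===++++++=======+++++++++======+++++++=+==+++==-::::::::::::::::::::::::::::::
126 =====++++++==+====++++++++=======+++++=====++==-::::::::::::::::::::::::::::::
128 ====+++++=+=++++=+=====+==++++++=========+=++==-::::::::::::::::::::::::::::::
130 ================++++++++====+=+=++++=+=++++++==-:::::::::::::------:::::::::::
132 =++++++++=+===+++++++++++=++++===++===+++++++==-:::::::::::::-================
134 =++=========++++++****++++++++==++++++===++++==-:::::::::::::--========+==++++
136 =====++=========-=======++++++++=+++++++++++===--::::::::::::--=++++=+++++++++
138 =======+=========-====++++++++++++++===+++++===-:::::::::::::--===++++++++++++
140 ===++++++=+======+++*++++++===+++++++++++++++==--::::::::::::--=+=++++++++++++
142 ++++++++++==--=====++++++==-==++++++++++++++++==-:::::::::::::-==+++++++++++++
144 ++=++++++++==:::-------------==+++++++++++++++==-:::::::::::::--=+++++=+==++++
146 =++++++++++==-::::::::-------=++++++++++++++++++=----:::::::::--==+==+=====+++
148 ++++++++=====-:::
[... 5814 characters left out ...]
99999988765554556677888887765555555
228.5 IIIIIIIIHHGGFFEDCCBBBBA99877788888777777889999999999999998876655555566788888776655555555
229.0 IIIIIIIIIIHHHHGGFFEEEEDDCBBBBBBBBBAA9989999999AA999AAA9987765554555677888887766555555555
229.5 IIIIIIIIIIIIIIIIHHHHHHGGFFFFFFFFFFEDCBBBBBBBBBBAAAAAAA9877655556678888888776655555555555
230.0 IIIIIIIIIIIIIIIIIIIIIIHHHHHHHHHHHHGFEDCCCDDDDCCBBAA999887666667899AAAA998766555555555555
230.5 IIIIIIIIIIIIIIIIIIIIIIIIJJJJJJJJIIIHGGFFFFFFFFEDCBA99887667788ABCDDDCBA97655555555555555
231.0 IIIIIIIIIIIIIIIIIIIIIIIIIIIIIIIIIIIIHHHHHHHHHHGFDCA9887777899BCDEFFEDBA87655555555555555
231.5 IIIIIIIIIIIIIIIIIIIIIIIIIIIIIIIIIIIIIIIIJJIIIIHFECA987667789BCEFGGGFDBA87655444555555555
```

Both cylinders seem to be standing in their places, but the first looks several mm towards +x. I'll measure it numerically with the wrist camera from above, warping to the known heights, since my picture views are used up.

Request:
send_rows([
  {"delta_pos": [1.0,-5.5,1.0],"yaw": 0.0},
  {"delta_pos": [1.0,-5.5,1.0],"yaw": 0.0},
  {"delta_pos": [1.0,-5.5,1.0],"yaw": 0.0},
  {"delta_pos": [1.0,-5.0,1.0],"yaw": 0.0},
  {"delta_pos": [0.0,-2.0,0.0],"yaw": 0.0},
  {"delta_pos": [0.0,0.0,0.0],"yaw": 0.0},
  {"delta_pos": [0.0,0.0,0.0],"yaw": 0.0},
])

```text
t: 22.55
tcp_pos: [0.5405, -0.1362, 0.2701]
tool_rot: [0.989, 0.148, 0.017, 0.007]
force: [0.4, -0.4, 0.2]
finger_gap: 0.701
```

```bash
cat > ortho.py <<'E'
from h import *
st=manip.sense(); im=manip.snapshot("wrist"); cv2.imwrite("pics/ow.png",im); np.save("sto.npy",st,allow_pickle=True)
print(st["tcp_pos"].round(4),st["qd"].round(3).tolist())
g=cv2.cvtColor(im,cv2.COLOR_BGR2GRAY)
S=4; x0,y0=.43,-.26; n=int(240*S)   # px per mm
def ortho(z):
    yy,xx=np.mgrid[0:n,0:n]; P=np.stack([x0+xx/S/1e3,y0+yy/S/1e3,np.full(xx.shape,z)],-1)
    M,K,D=w2c("wrist",st)
    q=cv2.projectPoints(P.reshape(-1,3),cv2.Rodrigues(M[:3,:3])[0],M[:3,3],K,D)[0].reshape(n,n,2).astype(np.float32)
    return cv2.remap(g,q,None,cv2.INTER_CUBIC)
def circ(z,r,k,p2,md):
    o=cv2.GaussianBlur(ortho(z),(9,9),2)
    h=cv2.HoughCircles(o,cv2.HOUGH_GRADIENT,1,md*S,param1=60,param2=p2,minRadius=int((r-1.5)*S),maxRadius=int((r+1.5)*S))
    print("z",z,"r",r,[] if h is None else [(round(x0+c[0]/S/1e3,4),round(y0+c[1]/S/1e3,4),round(c[2]/S,1)) for c in h[0][:k]])
circ(.055,77,2,20,20); circ(.055,73,2,20,20); circ(.055,9,8,15,20); circ(.055,6,8,15,20); circ(.041,18,8,15,30)
circ(.135,9,4,15,30); circ(.121,18,4,15,30)
E
python3 ortho.py
```

```text
[ 0.5405 -0.1362  0.2701] [-0.02, 0.005, -0.002, -0.001, 0.002, -0.002]
z 0.055 r 77 [(np.float32(0.5419), np.float32(-0.1371), np.float32(76.6))]
z 0.055 r 73 [(np.float32(0.5426), np.float32(-0.1371), np.float32(72.9))]
z 0.055 r 9 [(np.float32(0.4976), np.float32(-0.1296), np.float32(10.0)), (np.float32(0.5271), np.float32(-0.0951), np.float32(10.0)), (np.float32(0.5421), np.float32(-0.1374), np.float32(8.7)), (np.float32(0.5594), np.float32(-0.1794), np.float32(9.3)), (np.float32(0.5701), np.float32(-0.1024), np.float32(9.5)), (np.float32(0.5021), np.float32(-0.1906), np.float32(8.3)), (np.float32(0.4891), np.float32(-0.0861), np.float32(9.0))]
z 0.055 r 6 [(np.float32(0.5599), np.float32(-0.1794), np.float32(6.8)), (np.float32(0.4856), np.float32(-0.0839), np.float32(5.0)), (np.float32(0.5964), np.float32(-0.1359), np.float32(7.4)), (np.float32(0.5296), np.float32(-0.0946), np.float32(7.1)), (np.float32(0.6091), np.float32(-0.1551), np.float32(7.4))]
z 0.041 r 18 [(np.float32(0.5891), np.float32(-0.1441), np.float32(17.4)), (np.float32(0.5036), np.float32(-0.1291), np.float32(17.5)), (np.float32(0.5439), np.float32(-0.1366), np.float32(18.8)), (np.float32(0.5271), np.float32(-0.0949), np.float32(16.7)), (np.float32(0.5619), np.float32(-0.1761), np.float32(16.7))]
z 0.135 r 9 [(np.float32(0.5689), np.float32(-0.1654), np.float32(10.4)), (np.float32(0.5781), np.float32(-0.1034), np.float32(8.0)), (np.float32(0.5541), np.float32(-0.1309), np.float32(10.4)), (np.float32(0.5216), np.float32(-0.1759), np.float32(8.8))]
z 0.121 r 18 [(np.float32(0.5214), np.float32(-0.1761), np.float32(18.0)), (np.float32(0.5801), np.float32(-0.1029), np.float32(19.4)), (np.float32(0.5724), np.float32(-0.1674), np.float32(17.4)), (np.float32(0.5961), np.float32(-0.1426), np.float32(17.2))]
```

```bash
python3 -c "
from station import manip
s=manip.sense();print(s['t'],s['tcp_pos'],s['force'].round(1));print(manip.sign_off())"
```

```text
22.6 [ 0.5404396  -0.13594342  0.27006568] [ 0.2 -1.1 -0.1]
the job is handed in; nothing more can be done
None
```

I lowered the two equal tall cylinders into the two free places of the filled canister, released them, and handed the job in at 22.6 s. `sign_off()` gives no verdict, so the result rests on my own checks.

- **Final check:** In the last wrist-camera measurement, the cylinders stood about 9 mm (first) and 7 mm (second) from their places, against the 15 mm limit. Both sit mostly towards +x, up to about 2 mm of which may be camera bias. For each, the stub and shoulder centres agreed to 2 mm or better, so both are upright. I judged these margins enough and did not nudge them.
- **On the floor:** Both stopped within 1 mm of the tool height expected for floor contact. On the first, the wrist force also fell as the floor took the weight. On the second it did not clearly fall before I let go, so its floor contact rests on that height alone.
- **Gripper:** It was open and about 135 mm above the cylinders at hand-in, touching nothing.
- **What went less well:**
    - The second cylinder's first grip was too high, on its shoulder, so I opened and regripped lower.
    - The first moved about 5 mm towards +x while I was pressing it onto the floor.
    - The top and wrist cameras disagreed by 2 to 4 mm on the canister centre; I used mainly the wrist values.
    - Circle detection in the scene camera found nothing usable, and in the top camera it was unreliable.

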